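# Lock the fixture post with the long T-key and cap it

## Robot

A 6-joint arm with a two-finger parallel gripper is mounted at the origin on the work surface; the furniture and walls round the work are solid. World frame = base frame: x ahead of the robot, y to its left, z up, the work surface at z = 0. Lengths are in mm, angles in rad, forces in N, time in s.
With the tool pointing down it reaches from about 300 to 775 mm from the base axis. Payload 14.6 kg.
Tool frame: the origin (TCP) lies at the centre of the arm's flange, where the gripper is bolted on; the fingertips stand 199 mm ahead of it and the grasp point (between the pads) lies 180 mm ahead of it; z points along the fingers, y is the line along which they close (so a half turn about z gives the same grasp; the last joint's range is limited). The gripper opens to 94 mm and grips with 3 to 60 N. Pads are 16 mm wide; open, the fingers measure 119 mm over their backs; the gripper's body (75 mm by 177 mm) begins 78 mm behind the grasp point.
Start: joints at [1.132, 0.3, 1.521, -0, 1.321, -0.067], TCP at [199.808, 512.413, 404.646] pointing down, gripper open.
Joint ranges: [-3.03, 3.03], [-0.79, 2.21], [0.23, 2.52], [-1.04, 4.18], [0, 3.07], [-2.55, 2.55]. Speed limits (rad/s): [2.22, 2.22, 2.57, 3.14, 3.14, 3.14].

## Interface

Orientations are given as [roll, pitch, yaw] about the fixed x, y, z axes, in that order (R = Rz(yaw) Ry(pitch) Rx(roll)).
In Python, from cell import manip, optics, workorder gives the robot as it stands.
- The arm moves only by the tool step_arm, never from a script. Its argument "increments" is a list that holds one entry, the list of rows, each a list of 7 numbers: the turn, a rotation vector about the tool's x, y, z as a fraction of full scale, then the shift along the tool's x, y, z as a fraction of full scale, then the closure, from -1 (fully open) to 1 (shut). In form: [[[wx, wy, wz, tx, ty, tz, fingers], ...]]. A call has 1 to 5 rows; each row shifts and turns the commanded pose from where the row before left it, along the tool's axes as they then stand; what a row does not reach is not made up. Full scale, the value 1, is 40 mm for a shift and 45 degrees for a turn. A row lasts 1/10 s, in which the tool goes at most 50 mm and 8.59 degrees, less where a joint would pass 70% of its speed; a pose out of reach is approached as far as the arm can. A call with a number of a shift or a turn outside -1 to 1 is refused whole. A call with a gripper value outside its range is refused whole. The fingers move at their own pace and stop on an object; "newtons" is the grip in N (left out, the last holds). Time passes only in rows, so rows that do not move let the fingers close. It gives the time, the measured TCP pose, the force, the opening and the grip force at its end, in the units of the state.
- manip.read_state(): the state, without advancing time (a new reading comes with each control period).
- optics.camera(name): name is "scene" or "side" or "wrist"; returns a dict with "frame" (420x560x3 uint8, red, green, blue), "range_z" (420x560 float32, mm along the optical axis (not along the pixel's ray), 0 where there is no reading), "mtx" (3x3 intrinsics, pixels), "cam_to_world" (4x4, takes a point from camera to world coordinates). Camera axes: x right, y down, z forward; pixel columns grow to the right and rows downward; lengths in mm; the calibration is good to about 2 mm. A picture is of the moment at which its call begins.
- workorder.sign_off(): hands the job in; it is judged then, once.
The state is a dict: "clock": time; "joints": joint angles; "qd": joint speeds; "effort": joint torques, N m; "eef_pos": TCP position; "eef_rot": TCP orientation; "wrist_force": force on the tool from outside, world axes, zero at the start; "moment": the same for the moment, N m; "finger_gap": finger opening in mm; "finger_force": force on a finger pad.
Only numpy, scipy, OpenCV 4.12 (cv2) and the standard library are available. Lean on these libraries where they do the work, as an engineer would, in place of code of your own. Each camera call takes 0.05 s, during which the arm holds its last target. There are 200 camera calls.

## Task

Lock the fixture post: lower the long T-key down its bore until it sits fully down over the square stem at the bottom, and turn it clockwise as far as it will go. Then stand the long key back in the empty tube of the key stand and set the dust cover on the post's rim so that it sits level with its spigot in the bore. Leave the short key in its tube and do not shove or knock over the glue bottle or the thread spool beside the cover.

Things in the scene. Friction and masses are not known exactly. Their poses are not given: they have to be found in the camera images.
- lock_post: Fixed aluminium post on a dark round flange (diameter 100, 12 thick); tube 60 across, thickened to a 68 mm rim whose top is 100 mm above the table. Open bore 42 across, from the rim down to its floor 15 mm above the table (85 deep). Origin: on the bore's axis, at the table; z up. With yaw 0 and stem at 0 the stem's flats face the post's x and y.
- bore_rim (a point): Centre of the bore's mouth, level with the top of the rim, 100 mm above the table. Fixed to the post: its axes are the post's.
- stem_top (a point): Tip of the brass square stem, on the bore axis, 40 mm above the table, 60 below the rim. The stem stands 25 mm above the bore floor: lower 13 mm 12 mm square, upper 12 mm tapering to 4 mm square. Its axes turn with it: x and y are normal to the flats. A brass collar 80 across round the tube's foot turns with it; a small dark pointer on it lies along the stem's x.
- stem_turn (a joint): Angle of the stem, rad: 0 is fully open, growing clockwise seen from above; hard stop at 1.4 is locked. It starts somewhere from 0 to 0.3 and stays where it is left; it takes about 0.06 N m to turn.
- key_stand: Fixed stand: plate 60 x 136 x 6 mm with two steel tubes (52 outside, 42 inside, their tops 46 mm above the table) side by side along its y, 76 mm between centres. Origin: under the plate's centre, at the table.
- tube_a (a point): Centre of the floor of the tube at the stand's +y, 6 mm above the table.
- tube_b (a point): Centre of the floor of the tube at the stand's -y, 6 mm above the table.
- long_key: Loose steel T-key, 135 mm long (0.15 kg), upright in one tube. Origin: centre of its foot; z up the shank. Foot: square socket, 24 mm outside, hole 14.5 mm square and 30 deep; fits the stem in four yaws, with 14 degrees of play either way; fully down, the foot stands on the bore floor. Crossbar: flat, 70 long (key x), 12 thick (y), 20 high, 115 to 135 mm above the foot. Shank 12 across.
- short_key: The same T-key but 78 mm long, standing in the other tube; its crossbar is 58 to 78 mm above the foot and would land on the post's rim before the foot reached the stem. Origin and axes as the long key's.
- dust_cover: Loose aluminium disc 66 across and 5 thick with a black round knob on top, lying on the table on its spigot. Origin: centre of the spigot's underside, z up. The spigot (33 across, 6 high) is z 0 to 6 mm, the disc 6 to 11, the knob 11 to 43 (a 16 mm neck up to 19, flaring to 22 across from 23 up). About 0.09 kg.
- cover_underside (a point): Centre of the disc's underside, 6 mm above the dust cover's origin; this face rests on the post's rim when seated.
- bead_organiser: Fixed bead organiser at the middle of the table, between the post and the stand: a tray 180 x 266 mm, 38 high, its long side nearly along the robot's forward direction (its own y along that side). Its thin clear lid stands open along the whole long side at the left, rising to 219 mm above the table and leaning outward to 125 mm from the tray's middle. Origin: centre of the tray's underside.
- glue_bottle: Loose upright squeeze bottle, 33 across, body 66 high, 102 with its nozzle, about 76 mm from the middle of the cover. Origin: centre of its underside.
- thread_spool: Loose upright blue thread spool, 36 across, 44 high, about 79 mm from the middle of the cover, on another side than the bottle. Origin: centre of its underside.
There are look-alikes about, which are no part of the job. What is shaped like the long_key but purple is not meant.

How it is judged:
By the outcome, as a careful person would: the job done as asked, in the order asked, and still so for the second after the job is handed in, with the robot touching nothing.
It also fails if it takes over 72 s, if anything falls off the work surface, if the arm or the gripper's body presses on something with over 40 N, if the wrist force passes 120 N, or if a joint passes its speed limit or range.

## Working session

There is one attempt and no reset: what is moved stays moved. The work goes in short steps, Python scripts to look and compute and a tool call to move; the robot and the scene stay as the last step left them, time stands still between calls to the robot, and variables do not carry over. Pictures are saved under pics/ and viewed, at most 10 in all, crops included, and the job is handed in when it is done.

Besides the shell and the picture viewer there is one more tool, called after "Call:" as a command line: name --argument value ..., lists and objects as JSON in quotes. step_arm: Moves the arm, as the interface text tells. Its arguments: {"type":"object","properties":{"increments":{"type":"array","items":{"type":"array","items":{"type":"array","items":{"type":"number"}}}},"newtons":{"type":"number"}},"required":["increments"]}

```bash
ls; mkdir -p pics; cat > h.py <<'E'
import numpy as np, cv2
from cell import manip, optics, workorder
def grab(n):
    c=optics.camera(n); return c
def save(n,im): cv2.imwrite('pics/'+n,im[:,:,::-1])
def cloud(c):
    z=c['range_z'];h,w=z.shape;K=np.array(c['mtx']);u,v=np.meshgrid(np.arange(w),np.arange(h))
    P=np.stack([(u-K[0,2])/K[0,0]*z,(v-K[1,2])/K[1,1]*z,z],-1)
    T=np.array(c['cam_to_world']);W=P@T[:3,:3].T+T[:3,3];W[z==0]=np.nan;return W
E
python3 - <<'E'
from h import *
for n in ('scene','side'):
    c=grab(n);np.savez('c_%s.npz'%n,**c);save(n+'0.png',c['frame']);print(np.round(c['cam_to_world'],2).tolist())
print(manip.read_state())
E
```

```text
pics
[[0.72, -0.53, 0.44, 7.02], [-0.69, -0.55, 0.46, -504.14], [-0.0, -0.64, -0.77, 898.96], [0.0, 0.0, 0.0, 1.0]]
[[-0.98, -0.11, 0.18, 245.33], [-0.21, 0.58, -0.79, 1019.83], [-0.02, -0.81, -0.59, 854.96], [0.0, 0.0, 0.0, 1.0]]
{'clock': 0.1, 'joints': array([ 1.13240176e+00,  3.00396470e-01,  1.52152370e+00, -1.99954532e-05,
        1.32070182e+00, -6.66118224e-02]), 'qd': array([ 0.00061164, -0.00176257, -0.00018032,  0.00065159,  0.00087587,
       -0.00062799]), 'effort': array([-7.17922831e-06, -5.32649410e+01, -3.53282475e+01,  7.09069194e-02,
        2.34972319e-02, -1.27956328e-04]), 'eef_pos': array([199.79802261, 512.39003243, 404.15143409]), 'eef_rot': array([-3.14056431e+00, -4.91900940e-05,  2.76981484e+00]), 'wrist_force': array([0.15407489, 0.36566874, 0.0282729 ]), 'moment': array([ 0.02112326,  0.02075388, -0.03470379]), 'finger_force': 0.0, 'finger_gap': 93.95055713416414}
```

View pics/scene0.png

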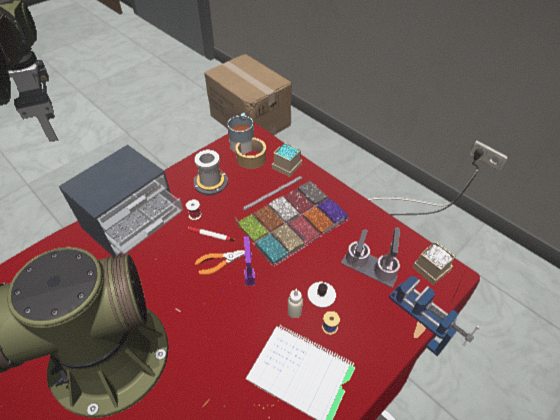

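View pics/side0.png

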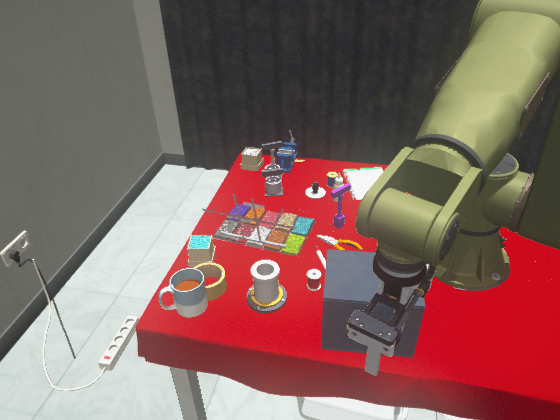

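Scene picture: the post is at (207,165), stand tubes at (358,252) and (388,265), cover at (321,292), bottle at (295,303) and spool at (331,322). The side view shows the open clear lid along the organiser's left side. Candidates for the long key: the key at (358,240), the key at (393,240) and the purple key at (248,262), which is excluded. I'll measure and crop.

```bash
python3 - <<'E'
from h import *
c=dict(np.load('c_scene.npz'));W=cloud(c);f=c['frame']
def reg(n,u0,u1,v0,v1,zmin,zmax=400):
    p=W[v0:v1,u0:u1].reshape(-1,3);p=p[(p[:,2]>zmin)&(p[:,2]<zmax)]
    if len(p): print(n,len(p),p.min(0).round(),p.max(0).round(),np.median(p,0).round())
reg('post',190,232,145,195,92,110);reg('collar',190,232,145,195,13,30)
reg('keyL',343,373,222,270,52);reg('keyR',374,408,222,278,52)
reg('tubes',335,410,235,285,42,48);reg('tubeL',335,373,235,285,42,48);reg('tubeR',374,410,235,285,42,48);reg('plate',335,410,235,290,3,9)
reg('cover',305,338,278,310,8,14);reg('knob',305,338,278,310,30,50)
reg('bottle',284,305,285,322,20);reg('spool',320,343,308,338,38,50)
reg('tray',235,350,175,262,30,60);reg('lid',200,350,150,262,60);reg('purple',240,258,232,290,100)
s=dict(np.load('c_side.npz'))
a=cv2.resize(f[215:345,275:415],None,fx=4,fy=4,interpolation=cv2.INTER_CUBIC)
save('crop1.png',a)
E
```

```text
post 254 [440. 219.  92.] [508. 288. 102.] [473. 251.  97.]
collar 226 [427. 207.  13.] [611. 327.  30.] [457. 232.  17.]
keyL 153 [ 538. -231.   55.] [ 605. -194.   86.] [ 566. -215.   81.]
keyR 252 [ 556. -306.   54.] [ 619. -262.  142.] [ 583. -284.  137.]
tubes 186 [ 544. -310.   42.] [ 614. -186.   48.] [ 577. -262.   43.]
tubeL 88 [ 544. -237.   42.] [ 596. -186.   46.] [ 566. -216.   43.]
tubeR 98 [ 564. -310.   42.] [ 614. -259.   48.] [ 584. -289.   44.]
plate 805 [ 468. -332.    3.] [ 709. -132.    9.] [ 601. -257.    5.]
cover 332 [ 398. -251.    8.] [ 484. -187.   13.] [ 426. -224.    9.]
knob 79 [ 419. -229.   30.] [ 441. -209.   45.] [ 429. -220.   41.]
bottle 296 [ 338. -221.   20.] [ 370. -190.  100.] [ 349. -210.   60.]
spool 185 [ 368. -302.   38.] [ 404. -267.   46.] [ 385. -284.   42.]
tray 221 [ 425. -202.   30.] [657.  95.  45.] [550.  76.  34.]
lid 650 [ 315. -101.   60.] [712. 287. 136.] [471. 228.  95.]
purple 180 [ 312. -102.  103.] [361. -41. 136.] [334. -77. 132.]
```

View pics/crop1.png

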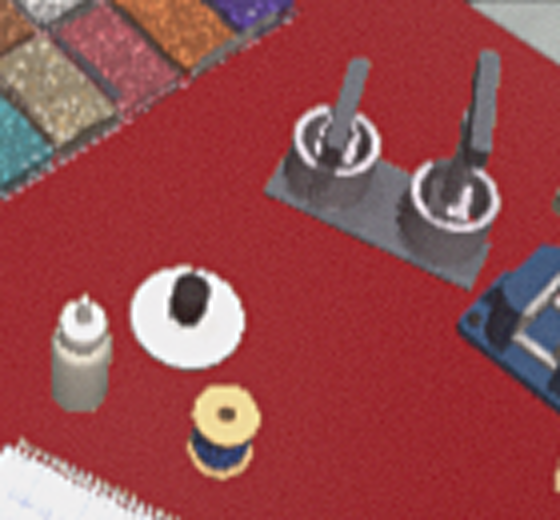

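The crop confirms it: the right-hand key, crop (480,110), stands about 141 mm high and is the steel long key. The left one is the short key, and the purple one is excluded. Next I'll refine the poses using both cameras.

```bash
python3 - <<'E'
from h import *
def near(W,x,y,r,z0,z1):
    p=W.reshape(-1,3);return p[(np.hypot(p[:,0]-x,p[:,1]-y)<r)&(p[:,2]>z0)&(p[:,2]<z1)]
for n in ('scene','side'):
    W=cloud(dict(np.load('c_%s.npz'%n)))
    for nm,x,y,r,z0,z1 in [('post',474,253,45,95,106),('long',588,-284,48,120,150),('tubeLong',589,-285,32,41,52),('short',570,-211,45,65,92),('tubeShort',570,-211,32,41,52),('knob',430,-219,20,34,50),('disc',430,-219,40,8,14)]:
        p=near(W,x,y,r,z0,z1)
        if len(p)<8: print(n,nm,len(p));continue
        q=p[:,:2].astype(np.float32);(cx,cy),R=cv2.minEnclosingCircle(q);rr=cv2.minAreaRect(q)
        print(n,nm,len(p),'z',np.percentile(p[:,2],[50,95]).round(1),'circ',round(cx,1),round(cy,1),round(R,1),'rect',np.round(rr[0],1),np.round(rr[1],1),round(rr[2],1))
    for x,y in [(474,253)]:
        p=W.reshape(-1,3);m=(p[:,2]>50)&(p[:,1]>20)&(p[:,1]<190)&(p[:,0]>350)&(p[:,0]<720)
        if m.sum(): print('lid',p[m].min(0),p[m].max(0))
E
```

```text
scene post 208 z [ 97.6 100.1] circ 474.1 253.0 35.3 rect [473.9 253.3] [69.3 63. ] 52.0
scene long 187 z [137.9 140.8] circ 586.6 -282.8 35.3 rect [ 587.1 -283.7] [70.3 12.1] 31.3
scene tubeLong 130 z [43.1 47.6] circ 588.9 -284.8 26.2 rect [ 588.5 -285.8] [48.4 50.3] 26.2
scene short 141 z [81.3 83.8] circ 571.1 -211.7 35.9 rect [ 571.1 -211.6] [71.6 11.8] 25.6
scene tubeShort 109 z [43.  45.5] circ 569.8 -211.6 25.9 rect [ 568.6 -212.5] [48.5 50.8] 31.4
scene knob 74 z [40.6 43.3] circ 430.3 -219.5 11.4 rect [ 430.2 -219.9] [19.7 20.1] 74.3
scene disc 330 z [ 9.4 11.7] circ 430.4 -218.8 33.2 rect [ 431.3 -218.3] [63.7 64.3] 35.6
lid [646.61588249 113.0830287   50.17473619] [715.75048952 182.19763849  65.97879275]
side post 331 z [ 99.5 102.2] circ 475.7 257.0 35.8 rect [474.8 256. ] [66.8 66. ] 72.6
side long 143 z [133.9 142.6] circ 587.5 -278.7 36.1 rect [ 588.9 -280.9] [71.8 19. ] 33.7
side tubeLong 38 z [45.1 49.6] circ 593.1 -286.5 25.1 rect [ 593.2 -291.4] [47.7 32.8] 9.6
side short 138 z [78.8 85. ] circ 570.1 -205.8 35.2 rect [ 571.7 -209.4] [69.8 18.4] 23.3
side tubeShort 86 z [44.6 48.6] circ 570.2 -208.5 28.7 rect [ 571.6 -207.5] [48.9 51.5] 13.1
side knob 35 z [42.6 45.1] circ 430.9 -216.0 12.6 rect [ 431.8 -215.1] [18.7 23.6] 28.0
side disc 143 z [11.3 13.5] circ 432.7 -216.0 34.4 rect [ 431.7 -213.7] [63.4 64. ] 1.5
lid [431.06528116  81.3912048   50.08120655] [717.50752137 186.88912813 203.43299553]
```

Call:
step_arm --increments '[[[0,0,0.189,0,0,-1,-1],[0,0,0.189,0,0,-1,-1],[0,0,0.189,0,0,0,-1],[0,0,0.189,0,0,0,-1],[0,0,0.189,0,0,0,-1]]]' --newtons 55

```text
clock: 0.6
eef_pos: [199.8, 512.4, 484.5]
eef_rot: [-3.141, 0.0, 2.021]
wrist_force: [-0.6, 0.2, 0.0]
finger_gap: 93.7
finger_force: 0.0
```

Call:
step_arm --increments '[[[0,0,0.189,0,0,0,-1],[0,0,0.189,0,0,0,-1],[0,0,0.189,0,0,0,-1],[0,0,0.189,0,0,0,-1],[0,0,0.189,0,0,0,-1]]]'

```text
clock: 1.1
eef_pos: [199.8, 512.5, 484.3]
eef_rot: [-3.141, 0.001, 1.279]
wrist_force: [0.9, 0.7, -0.4]
finger_gap: 93.9
finger_force: 0.0
```

Call:
step_arm --increments '[[[0,0,0.189,0,0,0,-1],[0,0,0.189,0,0,0,-1],[0,0,0.189,0,0,0,-1],[0,0,0.189,0,0,0,-1],[0,0,0.189,0,0,0,-1]]]'

```text
clock: 1.6
eef_pos: [199.8, 512.4, 484.3]
eef_rot: [3.141, 0.001, 0.537]
wrist_force: [0.3, -0.4, -0.8]
finger_gap: 94.0
finger_force: 0.0
```

Call:
step_arm --increments '[[[0,0,0,-0.085,1,0,-1],[0,0,0,-0.085,1,0,-1],[0,0,0,-0.085,1,0,-1],[0,0,0,-0.085,1,0,-1],[0,0,0,-0.085,1,0,-1]]]'

```text
clock: 2.1
eef_pos: [288.9, 330.9, 484.4]
eef_rot: [3.142, 0.0, 0.544]
wrist_force: [0.6, 0.4, 0.9]
finger_gap: 93.9
finger_force: 0.0
```

Call:
step_arm --increments '[[[0,0,0,-0.085,1,0,-1],[0,0,0,-0.085,1,0,-1],[0,0,0,-0.085,1,0,-1],[0,0,0,-0.085,1,0,-1],[0,0,0,-0.085,1,0,-1]]]'

```text
clock: 2.6
eef_pos: [377.8, 150.8, 484.6]
eef_rot: [3.142, 0.0, 0.543]
wrist_force: [0.1, -0.3, 0.0]
finger_gap: 94.0
finger_force: 0.0
```

Call:
step_arm --increments '[[[0,0,0,-0.085,1,0,-1],[0,0,0,-0.085,1,0,-1],[0,0,0,-0.085,1,0,-1],[0,0,0,-0.085,1,0,-1],[0,0,0,-0.085,1,0,-1]]]'

```text
clock: 3.1
eef_pos: [466.7, -29.3, 484.5]
eef_rot: [-3.141, 0.0, 0.543]
wrist_force: [0.8, 0.8, -0.5]
finger_gap: 94.1
finger_force: 0.0
```

Call:
step_arm --increments '[[[0,0,0,-0.085,1,0,-1],[0,0,0,-0.085,1,0,-1],[0,0,0,-0.085,1,0,-1],[0,0,0,-0.085,1,0,-1],[0,0,0,-0.085,1,0,-1]]]'

```text
clock: 3.6
eef_pos: [555.6, -209.2, 484.3]
eef_rot: [-3.141, 0.0, 0.543]
wrist_force: [0.5, 1.1, 1.7]
finger_gap: 93.9
finger_force: 0.0
```

Call:
step_arm --increments '[[[0,0,0,-0.085,1,0,-1],[0,0,0,-0.085,1,0,-1],[0,0,0,0,0,0,-1]]]'

```text
clock: 3.9
eef_pos: [591.6, -283.4, 481.9]
eef_rot: [-3.139, 0.002, 0.54]
wrist_force: [-0.1, 0.7, -1.2]
finger_gap: 94.0
finger_force: 0.0
```

```bash
python3 - <<'E'
from h import *
c=grab('wrist');np.savez('c_w1.npz',**c);save('w1.png',c['frame']);print(np.round(c['cam_to_world'],3).tolist(),manip.read_state()['joints'])
W=cloud(c).reshape(-1,3)
for nm,x,y,r,z0,z1 in [('long',588,-284,48,120,150),('tubeLong',589,-285,32,41,52),('short',570,-211,45,65,92),('tubeShort',570,-211,32,41,52)]:
    p=W[(np.hypot(W[:,0]-x,W[:,1]-y)<r)&(W[:,2]>z0)&(W[:,2]<z1)]
    if len(p)<8: print(nm,len(p));continue
    q=p[:,:2].astype(np.float32);(cx,cy),R=cv2.minEnclosingCircle(q);rr=cv2.minAreaRect(q)
    print(nm,len(p),np.percentile(p[:,2],[50,95]).round(1),round(cx,1),round(cy,1),round(R,1),rr)
E
```

```text
[[0.513, -0.832, -0.211, 651.743], [-0.858, -0.498, -0.122, -247.07], [-0.003, 0.244, -0.97, 461.661], [0.0, 0.0, 0.0, 1.0]] [-5.00262968e-01  5.07255266e-01  1.05695694e+00 -1.67834879e-05
  1.58014332e+00  5.29405691e-01]
long 873 [140.7 142. ] 590.4 -281.6 34.9 ((590.6513671875, -281.9627685546875), (69.15928649902344, 16.75033187866211), 31.190284729003906)
tubeLong 451 [45.2 46.9] 592.4 -283.9 25.9 ((593.4984741210938, -283.0537109375), (48.54579162597656, 51.097293853759766), 25.094663619995117)
short 774 [83.5 85.1] 574.0 -210.5 35.3 ((574.3341064453125, -211.36097717285156), (70.35479736328125, 13.938638687133789), 25.837230682373047)
tubeShort 480 [45.5 47. ] 573.0 -210.7 25.8 ((572.9281005859375, -210.7630157470703), (49.88444519042969, 50.19386291503906), 28.204315185546875)
```

View pics/w1.png

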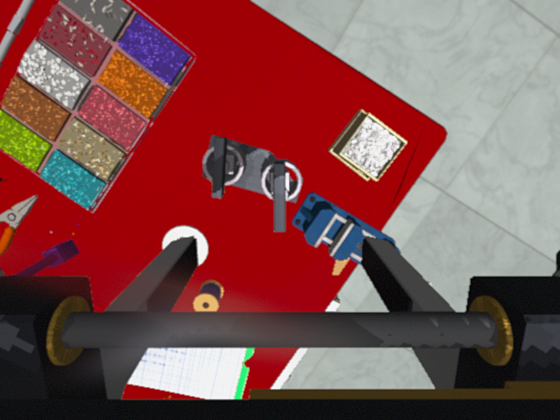

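The wrist view shows the long key's crossbar at (279,195), centred between the fingers and parallel to the pads, with the blue vice to its right at (345,225). I'll check the vice height before going down.

```bash
python3 - <<'E'
from h import *
c=dict(np.load('c_w1.npz'));W=cloud(c).reshape(-1,3)
d=np.array([.514,-.858]);o=np.array([589,-282.5])
t=(W[:,:2]-o)@d;s=(W[:,:2]-o)@np.array([.858,.514])
for a,b in [(15,30),(30,45),(45,65),(65,90)]:
    m=(t>a)&(t<b)&(abs(s)<40)&(W[:,2]<250);print(a,b,m.sum(),np.nanmax(W[m,2]) if m.sum() else None)
E
```

```text
15 30 616 47.323678380668355
30 45 631 31.444641631076706
45 65 999 62.86982285147644
65 90 1129 63.15738660370687
```

Call:
step_arm --increments '[[[0,0,0,-0.05,-0.05,1,-0.1],[0,0,0,0,0,0,-0.1],[0,0,0,0,0,0,-0.1]]]'

```text
clock: 4.25
eef_pos: [587.8, -278.1, 445.5]
eef_rot: [-3.141, 0.0, 0.544]
wrist_force: [0.1, -0.5, 1.8]
finger_gap: 73.6
finger_force: 0.0
```

Call:
step_arm --increments '[[[0,0,0,-0.03,0.11,1,-0.1],[0,0,0,0,0,1,-0.1],[0,0,0,0,0,1,-0.1],[0,0,0,0,0,0.36,-0.1],[0,0,0,0,0,0,-0.1]]]'

```text
clock: 4.75
eef_pos: [589.4, -283.1, 310.3]
eef_rot: [-3.141, 0.001, 0.543]
wrist_force: [-0.0, -0.3, 0.3]
finger_gap: 51.6
finger_force: 0.0
```

Call:
step_arm --increments '[[[0,0,0,0,0,0,1],[0,0,0,0,0,0,1],[0,0,0,0,0,0,1],[0,0,0,0,0,0,1],[0,0,0,0,0,0,1]]]'

```text
clock: 5.25
eef_pos: [589.1, -283.3, 310.9]
eef_rot: [3.141, -0.0, 0.543]
wrist_force: [-1.0, -0.2, 2.8]
finger_gap: 16.7
finger_force: 55.0
```

Call:
step_arm --increments '[[[0,0,0,0,0,0,1],[0,0,0,0,0,0,1],[0,0,0,0,0,0,1]]]'

```text
clock: 5.55
eef_pos: [589.2, -283.3, 310.9]
eef_rot: [3.141, -0.001, 0.543]
wrist_force: [0.1, 1.1, 6.0]
finger_gap: 15.8
finger_force: 55.0
```

```bash
python3 - <<'E'
from h import *
print(manip.read_state()['wrist_force'],manip.read_state()['moment'],manip.read_state()['finger_gap'])
c=grab('wrist');save('w2.png',np.hstack([c['frame'][200:420,120:440],c['frame'][0:220,120:440]]))
E
```

```text
[0.06514816 1.07127618 5.9666696 ] [-0.00415897  0.26543966 -0.07725724] 15.820856428778459
```

View pics/w2.png

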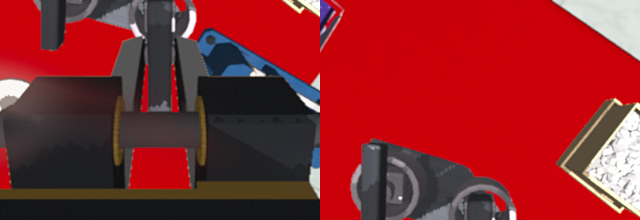

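The crossbar at (158,70) in the left half is held between the two fingertips and looks parallel to them. The gap was still shrinking, so I'll wait a little and then lift.

Call:
step_arm --increments '[[[0,0,0,0,0,0,1],[0,0,0,0,0,0,1],[0,0,0,0,0,0,1],[0,0,0,0,0,0,1],[0,0,0,0,0,0,1]]]'

```text
clock: 6.1
eef_pos: [589.2, -283.3, 310.9]
eef_rot: [3.141, -0.001, 0.543]
wrist_force: [-0.7, 0.0, 6.7]
finger_gap: 16.0
finger_force: 55.0
```

Call:
step_arm --increments '[[[0,0,0,0,0,-0.25,1],[0,0,0,0,0,-0.25,1],[0,0,0,0,0,-0.25,1],[0,0,0,0,0,-0.25,1],[0,0,0,0,0,-0.25,1]]]'

```text
clock: 6.6
eef_pos: [589.1, -283.3, 361.3]
eef_rot: [3.141, -0.0, 0.543]
wrist_force: [1.0, -0.2, -1.4]
finger_gap: 16.1
finger_force: 55.0
```

Call:
step_arm --increments '[[[0,0,0,0,0,-0.6,1],[0,0,0,0,0,-0.8,1],[0,0,0,0,0,-0.8,1],[0,0,0,0,0,-0.8,1],[0,0,0,0,0,-0.8,1]]]'

```text
clock: 7.1
eef_pos: [588.8, -283.1, 514.3]
eef_rot: [3.141, -0.0, 0.543]
wrist_force: [-0.5, 0.3, -2.1]
finger_gap: 16.0
finger_force: 55.0
```

Lifted. I'll check how the key hangs, tilt and foot position, since the gap reads 16 rather than 12.

```bash
python3 - <<'E'
from h import *
fr=[]
for n in ('scene','side'):
    c=grab(n);W=cloud(c);P=W.reshape(-1,3)
    m=(np.hypot(P[:,0]-589,P[:,1]+283)<70)&(P[:,2]>190)&(P[:,2]<360)
    for a in range(195,350,15):
        q=P[m&(P[:,2]>=a)&(P[:,2]<a+15)]
        if len(q)>2: print(n,a,len(q),np.median(q,0).round(1),np.ptp(q[:,:2],0).round())
    T=np.linalg.inv(c['cam_to_world']);K=c['mtx'];p=K@(T[:3,:3]@np.array([589,-283,270])+T[:3,3]);u,v=(p[:2]/p[2]).astype(int);print(u,v)
    fr.append(cv2.resize(c['frame'][max(v-50,0):v+50,max(u-50,0):u+50],(380,380),interpolation=cv2.INTER_CUBIC))
save('hang.png',np.hstack(fr))
E
```

```text
scene 195 12 [ 576.1 -284.8  208.3] [11. 22.]
scene 210 67 [ 578.3 -287.7  218. ] [19. 31.]
scene 225 67 [ 578.1 -286.7  233.7] [21. 31.]
scene 240 108 [ 584.1 -284.9  243. ] [31. 30.]
scene 255 33 [ 583.2 -284.4  263.3] [ 7. 11.]
scene 270 34 [ 583.4 -285.   277.6] [ 7. 11.]
scene 285 28 [ 583.2 -283.7  290.9] [ 8. 11.]
scene 300 18 [ 582.2 -280.4  305.8] [12. 21.]
scene 315 95 [ 573.5 -287.4  325. ] [36. 42.]
scene 330 302 [ 577.7 -288.   341.3] [65. 44.]
scene 345 107 [ 584.2 -287.   352.5] [30. 44.]
410 199
side 210 29 [ 588.3 -274.   221.1] [32. 24.]
side 225 45 [ 586.3 -274.3  234. ] [32. 19.]
side 240 50 [ 588.3 -276.8  248.9] [32. 28.]
side 255 18 [ 586.6 -280.1  262.3] [ 9. 11.]
side 270 16 [ 588.7 -278.6  278.1] [ 9. 11.]
side 285 16 [ 590.7 -279.3  291.7] [11.  9.]
side 300 18 [ 589.6 -278.7  306.3] [10. 12.]
side 315 21 [ 587.7 -274.5  323.2] [29. 19.]
side 330 103 [ 586.1 -268.7  338.1] [63. 40.]
side 345 96 [ 585.4 -270.1  350.4] [61. 49.]
270 105
```

View pics/hang.png

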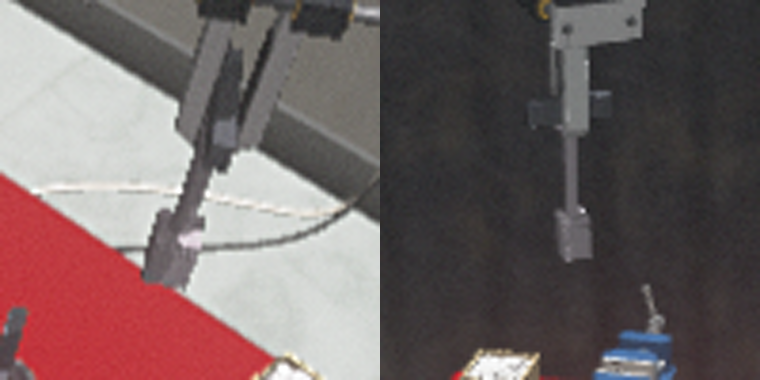

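The key hangs vertical under the TCP (socket at (175,250) and (573,235) in the crops), so the 16 mm gap is only an offset. While the arm waits, I'll read the stem pointer on the post's collar from the first images.

```bash
python3 - <<'E'
from h import *
o=[]
for n,(u,v) in (('scene',(209,178)),('side',(267,288))):
    f=np.load('c_%s.npz'%n)['frame'][v-25:v+25,u-28:u+28];o.append(cv2.resize(f,None,fx=7,fy=7,interpolation=cv2.INTER_CUBIC))
save('ptr.png',np.hstack(o))
E
```

```text
(no output)
```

View pics/ptr.png

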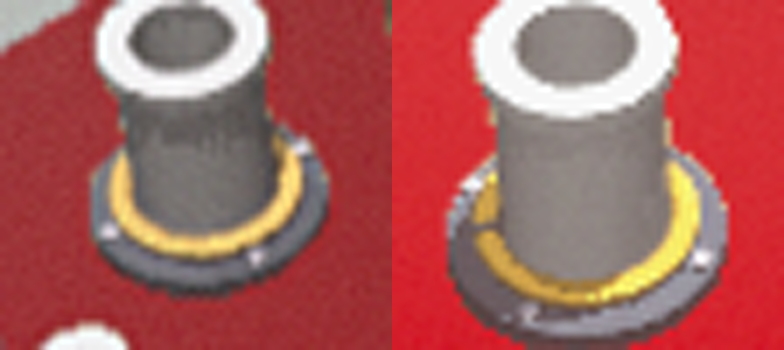

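Call:
step_arm --increments '[[[0,0,0,0,0,-0.6,1],[0,0,0,0,0,-0.6,1],[0,0,0,0,0,0,1],[0,0,0,0,0,0,1]]]'

```text
clock: 7.6
eef_pos: [589.2, -283.4, 559.1]
eef_rot: [-3.141, 0.0, 0.543]
wrist_force: [0.3, 0.4, -1.2]
finger_gap: 16.5
finger_force: 55.0
```

The side picture (right half) shows a dark pointer mark across the brass collar at crop (487,224), about full pixel (252.6,295). I'll cast it onto the collar's plane.

```bash
python3 - <<'E'
from h import *
c=dict(np.load('c_side.npz'));K=c['mtx'];T=c['cam_to_world'];W=cloud(c);f=c['frame'].astype(int)
hsv=cv2.cvtColor(c['frame'],cv2.COLOR_RGB2HSV)
yel=(hsv[...,0]>15)&(hsv[...,0]<32)&(hsv[...,1]>120)
sub=np.zeros_like(yel);sub[263:315,238:297]=True
p=W[yel&sub];z=np.nanmedian(p[:,2]);print('collar z',z,len(p))
def cast(u,v,z):
    d=T[:3,:3]@np.array([(u-K[0,2])/K[0,0],(v-K[1,2])/K[1,1],1]);return T[:3,3]+d*(z-T[2,3])/d[2]
q=p[:,:2].astype(np.float32);C,R=cv2.minEnclosingCircle(q);print(C,R)
for u,v in [(252.6,295)]:
  a=cast(u,v,z);
  for ctr in (C,(475.5,256.5)):
    d=a[:2]-ctr;print(a.round(1),np.hypot(*d),np.degrees(np.arctan2(d[1],d[0])))
print(f[290:300,247:258].sum(-1))
E
```

```text
collar z 18.637249379456534 173
(475.9634094238281, 255.8699493408203) 39.820804595947266
[506.8 267.3  18.6] 32.943766507494495 20.39213633174623
[506.8 267.3  18.6] 33.1671239914401 19.09289036040925
[[311 361 374 541 417 443 432 350 348 372 376]
 [394 565 464 450 410 446 429 365 348 376 375]
 [379 459 450 335 446 441 440 329 345 360 379]
 [488 466 438 355 437 436 420 276 341 366 382]
 [456 433 299 351 427 389 362 287 336 358 368]
 [435 299 294 301 328 311 290 274 345 364 379]
 [436 282 297 291 338 439 429 299 337 362 368]
 [296 300 299 320 391 447 437 415 342 361 380]
 [296 294 291 299 356 434 447 427 337 352 373]
 [279 295 292 298 299 387 445 447 422 333 372]]
```

Call:
step_arm --increments '[[[0,0,0,0.322,-0.928,0,1],[0,0,0,0.322,-0.928,0,1],[0,0,0,0.322,-0.928,0,1],[0,0,0,0.322,-0.928,0,1],[0,0,0,0.322,-0.928,0,1]]]'

```text
clock: 8.1
eef_pos: [547.8, -89.7, 558.2]
eef_rot: [-3.14, 0.002, 0.543]
wrist_force: [0.9, -0.3, -1.3]
finger_gap: 16.2
finger_force: 55.0
```

Call:
step_arm --increments '[[[0,0,0,0.322,-0.928,0,1],[0,0,0,0.322,-0.928,0,1],[0,0,0,0.322,-0.928,0,1],[0,0,0,0.322,-0.928,0,1],[0,0,0,0.322,-0.928,0,1]]]'

```text
clock: 8.6
eef_pos: [507.0, 102.5, 558.4]
eef_rot: [-3.141, 0.002, 0.543]
wrist_force: [0.5, -0.2, -2.1]
finger_gap: 16.1
finger_force: 55.0
```

Call:
step_arm --increments '[[[0,0,0,0.322,-0.928,0,1],[0,0,0,0.322,-0.928,0,1],[0,0,0,0.322,-0.928,0,1],[0,0,0,0.322,-0.928,0,1],[0,0,0,0,0,0,1]]]'

```text
clock: 9.1
eef_pos: [473.9, 258.2, 558.0]
eef_rot: [-3.141, 0.003, 0.547]
wrist_force: [-0.5, -0.7, -1.3]
finger_gap: 16.5
finger_force: 55.0
```

Call:
step_arm --increments '[[[0,0,-0.176,0,0,0,1],[0,0,-0.176,0,0,0,1],[0,0,-0.176,0,0,0,1],[0,0,-0.176,0,0,0,1],[0,0,-0.176,0,0,0,1]]]'

```text
clock: 9.6
eef_pos: [475.2, 254.2, 558.6]
eef_rot: [-3.14, 0.002, 1.24]
wrist_force: [-0.3, -0.2, -1.3]
finger_gap: 16.1
finger_force: 55.0
```

Call:
step_arm --increments '[[[0,0,-0.176,0,0,0,1],[0,0,-0.176,0,0,0,1],[0,0,-0.176,0,0,0,1],[0,0,-0.176,0,0,0,1],[0,0,-0.176,0,0,0,1]]]'

```text
clock: 10.1
eef_pos: [475.2, 254.2, 558.6]
eef_rot: [-3.139, 0.0, 1.931]
wrist_force: [0.8, -0.5, -0.9]
finger_gap: 16.4
finger_force: 55.0
```

Call:
step_arm --increments '[[[0,0,0,0,0,0,1],[0,0,0,0,0,0,1]]]'

```text
clock: 10.3
eef_pos: [475.1, 254.4, 559.3]
eef_rot: [-3.14, 0.0, 1.921]
wrist_force: [-0.2, -0.1, -1.5]
finger_gap: 16.7
finger_force: 55.0
```

```bash
python3 - <<'E'
from h import *
for n in ('wrist','side','scene'):
    W=cloud(grab(n)).reshape(-1,3)
    p=W[(np.hypot(W[:,0]-475,W[:,1]-254)<45)&(W[:,2]>95)&(W[:,2]<106)]
    if len(p)>8: print(n,len(p),cv2.minEnclosingCircle(p[:,:2].astype(np.float32)),cv2.fitEllipse(cv2.convexHull(p[:,:2].astype(np.float32)))[:2])
    if n!='wrist':
        q=W[(np.hypot(W[:,0]-475,W[:,1]-254)<35)&(W[:,2]>252)&(W[:,2]<282)];print('foot',len(q),q.min(0).round(1),q.max(0).round(1))
        q=W[(np.hypot(W[:,0]-475,W[:,1]-254)<35)&(W[:,2]>290)&(W[:,2]<345)];print('shank',len(q),np.median(q,0).round(1))
E
```

```text
wrist 980 ((477.4353942871094, 255.2611846923828), 33.78972625732422) ((477.39727783203125, 255.37022399902344), (67.00347137451172, 67.20894622802734))
side 338 ((476.0290832519531, 255.9850311279297), 35.703094482421875) ((475.3222351074219, 255.79214477539062), (66.7133560180664, 69.76615905761719))
foot 116 [458.9 256.7 255.2] [485.4 271.9 281.6]
shank 167 [471.8 259.6 309.7]
scene 205 ((474.7517395019531, 252.0806884765625), 35.3233757019043) ((473.4034423828125, 253.25250244140625), (65.7301025390625, 68.66386413574219))
foot 133 [455.6 238.2 252.7] [487.9 263.5 281.9]
shank 105 [469.  250.5 318.6]
```

Call:
step_arm --increments '[[[0,0,0,0,0.05,1,1],[0,0,0,0,0,1,1],[0,0,0,0,0,1,1],[0,0,0,0,0,0.2,1],[0,0,0,0,0,0,1]]]'

```text
clock: 10.95
eef_pos: [476.9, 255.5, 432.2]
eef_rot: [-3.14, 0.0, 1.925]
wrist_force: [-0.1, -1.1, -0.8]
finger_gap: 16.3
finger_force: 55.0
```

Call:
step_arm --increments '[[[0,0,0,0,0,0.3,1],[0,0,0,0,0,0.3,1],[0,0,0,0,0,0.3,1],[0,0,0,0,0,0.3,1],[0,0,0,0,0,0.3,1]]]'

```text
clock: 11.45
eef_pos: [476.7, 255.5, 371.2]
eef_rot: [-3.141, -0.0, 1.925]
wrist_force: [-0.4, 0.3, -1.2]
finger_gap: 16.1
finger_force: 55.0
```

Call:
step_arm --increments '[[[0,0,0,0,0,0.3,1],[0,0,0,0,0,0.2,1],[0,0,0,0,0,0.12,1],[0,0,0,0,0,0.12,1],[0,0,0,0,0,0.12,1]]]'

```text
clock: 11.95
eef_pos: [476.8, 255.5, 337.8]
eef_rot: [3.141, -0.0, 1.926]
wrist_force: [0.4, -0.9, -0.3]
finger_gap: 16.2
finger_force: 55.0
```

Call:
step_arm --increments '[[[0,0,0,0,0,0.1,1],[0,0,0,0,0,0.1,1]]]'

```text
clock: 12.15
eef_pos: [476.8, 255.5, 329.7]
eef_rot: [3.141, 0.0, 1.926]
wrist_force: [-0.4, -0.5, -2.1]
finger_gap: 16.6
finger_force: 55.0
```

Call:
step_arm --increments '[[[0,0,0,0,0,0.1,1],[0,0,0,0,0,0.08,1],[0,0,0,0,0,0.06,1],[0,0,0,0,0,0.03,1],[0,0,0,0,0,0,1]]]'

```text
clock: 12.65
eef_pos: [476.9, 255.5, 319.9]
eef_rot: [3.14, 0.0, 1.926]
wrist_force: [-1.0, -1.2, 5.6]
finger_gap: 16.2
finger_force: 55.0
```

Call:
step_arm --increments '[[[0,0,0.15,0,0,0,1],[0,0,0.15,0,0,0,1],[0,0,0.15,0,0,0,1],[0,0,0.15,0,0,0,1],[0,0,0.15,0,0,0,1]]]'

```text
clock: 13.15
eef_pos: [477.0, 255.5, 320.0]
eef_rot: [3.14, -0.001, 1.332]
wrist_force: [-0.1, -0.2, 5.4]
finger_gap: 16.1
finger_force: 55.0
```

```bash
python3 - <<'E'
from h import *
s=manip.read_state();print(s['eef_rot'],s['moment'],s['wrist_force'],s['joints'])
E
```

```text
[ 3.13993301e+00 -9.25000320e-04  1.33180772e+00] [-0.34459351  0.12025956  0.16775586] [-0.0680738  -0.24044634  5.35175971] [ 4.24153765e-01  3.64869520e-01  1.64196982e+00 -3.23216294e-04
  1.13287600e+00  6.63279930e-01]
```

Call:
step_arm --increments '[[[0,0,0.15,0,0,0,1],[0,0,0.15,0,0,0,1],[0,0,0.15,0,0,0,1],[0,0,0.08,0,0,0,1]]]'

```text
clock: 13.55
eef_pos: [477.0, 255.5, 319.9]
eef_rot: [3.14, -0.002, 0.916]
wrist_force: [0.6, -0.6, 5.4]
finger_gap: 16.2
finger_force: 55.0
```

```bash
python3 - <<'E'
from h import *
s=manip.read_state();print(s['eef_rot'],s['moment'],s['wrist_force'],s['joints'])
E
```

```text
[ 3.14038710e+00 -1.51966826e-03  9.15828164e-01] [-0.37059214  0.04701104  0.13728351] [ 0.56293894 -0.55751372  5.40224834] [ 4.24125439e-01  3.64888138e-01  1.64197950e+00 -3.81239947e-04
  1.13281623e+00  1.07925588e+00]
```

Call:
step_arm --increments '[[[0,0,0.08,0,0,0,1],[0,0,0.08,0,0,0,1],[0,0,0.08,0,0,0,1],[0,0,0.08,0,0,0,1],[0,0,0.05,0,0,0,1]]]'

```text
clock: 14.05
eef_pos: [477.0, 255.5, 320.0]
eef_rot: [3.141, -0.002, 0.627]
wrist_force: [0.1, -1.4, 5.8]
finger_gap: 16.0
finger_force: 55.0
```

```bash
python3 - <<'E'
from h import *
s=manip.read_state();print(s['eef_rot'],s['moment'],s['wrist_force'])
E
```

```text
[ 3.14083059e+00 -1.72974029e-03  6.27314560e-01] [-0.50494408  0.14972764  0.12905078] [ 0.05205498 -1.40613374  5.80341754]
```

Call:
step_arm --increments '[[[0,0,0.05,0,0,0,1],[0,0,0.05,0,0,0,1],[0,0,0.05,0,0,0,1]]]'

```text
clock: 14.35
eef_pos: [477.0, 255.5, 320.0]
eef_rot: [3.141, -0.002, 0.51]
wrist_force: [0.4, -0.6, 6.0]
finger_gap: 16.2
finger_force: 55.0
```

```bash
python3 - <<'E'
from h import *
s=manip.read_state();print(s['eef_rot'],s['moment'],s['wrist_force'])
E
```

```text
[ 3.14100771e+00 -1.79526267e-03  5.10277607e-01] [-0.51536153  0.17794042  0.11807087] [ 0.41418412 -0.55241345  5.9535303 ]
```

Call:
step_arm --increments '[[[0,0,0.05,0,0,0,1],[0,0,0.05,0,0,0,1]]]'

```text
clock: 14.55
eef_pos: [477.0, 255.4, 319.9]
eef_rot: [3.141, -0.002, 0.432]
wrist_force: [-0.5, -1.7, 5.8]
finger_gap: 16.4
finger_force: 55.0
```

```bash
python3 - <<'E'
from h import *
s=manip.read_state();print(s['eef_rot'],s['moment'],s['wrist_force'])
E
```

```text
[ 3.14113021e+00 -1.75437223e-03  4.31784899e-01] [-0.46559811  0.11781797  0.18231087] [-0.49710394 -1.65966708  5.81386213]
```

Call:
step_arm --increments '[[[0,0,0.05,0,0,0,1],[0,0,0.05,0,0,0,1]]]'

```text
clock: 14.75
eef_pos: [477.0, 255.5, 319.9]
eef_rot: [3.141, -0.002, 0.353]
wrist_force: [-1.0, -2.6, 6.6]
finger_gap: 16.0
finger_force: 55.0
```

```bash
python3 - <<'E'
from h import *
s=manip.read_state();print(s['eef_rot'],s['moment'],s['wrist_force'])
E
```

```text
[ 3.14129280e+00 -1.73924189e-03  3.53411428e-01] [-0.45464882  0.19385189  0.26695929] [-1.03514368 -2.62759911  6.64031076]
```

Call:
step_arm --increments '[[[0,0,0.04,0,0,0,1],[0,0,0.04,0,0,0,1]]]'

```text
clock: 14.95
eef_pos: [476.9, 255.5, 319.9]
eef_rot: [3.141, -0.002, 0.291]
wrist_force: [-0.1, -1.8, 5.8]
finger_gap: 16.1
finger_force: 55.0
```

```bash
python3 - <<'E'
from h import *
s=manip.read_state();print(s['eef_rot'],s['moment'],s['wrist_force'])
E
```

```text
[ 3.14133756e+00 -1.71931169e-03  2.91038766e-01] [-0.44541501  0.21477834  0.37013536] [-0.14806504 -1.80296318  5.75703545]
```

Call:
step_arm --increments '[[[0,0,0.04,0,0,0,1],[0,0,0.04,0,0,0,1]]]'

```text
clock: 15.15
eef_pos: [476.9, 255.5, 319.9]
eef_rot: [3.141, -0.002, 0.228]
wrist_force: [-0.1, -1.2, 6.6]
finger_gap: 16.0
finger_force: 55.0
```

```bash
python3 - <<'E'
from h import *
s=manip.read_state();print(s['eef_rot'],s['moment'],s['wrist_force'])
c=grab('side');np.savez('c_side2.npz',**c);K=c['mtx'];T=np.array(c['cam_to_world'])
# pointer search: brightness round collar ring
hsv=cv2.cvtColor(c['frame'],cv2.COLOR_RGB2HSV);Ti=np.linalg.inv(T)
for a in range(-120,200,4):
    b=[]
    for r in (34,36):
        p=np.array([475.9+r*np.cos(np.radians(a)),255.9+r*np.sin(np.radians(a)),18.6]);q=K@(Ti[:3,:3]@p+Ti[:3,3]);u,v=(q[:2]/q[2])
        b.append(int(hsv[int(round(v)),int(round(u)),1]))
    print(a,b,end=' ')
E
```

```text
[ 3.14140371e+00 -1.77438872e-03  2.28375825e-01] [-0.47434427  0.22913365  0.49189358] [-0.11626814 -1.19310727  6.5703105 ]
-120 [28, 28] -116 [26, 30] -112 [24, 30] -108 [29, 27] -104 [24, 28] -100 [24, 24] -96 [20, 25] -92 [21, 23] -88 [21, 25] -84 [21, 19] -80 [21, 23] -76 [19, 21] -72 [23, 19] -68 [17, 21] -64 [19, 23] -60 [23, 23] -56 [25, 25] -52 [20, 21] -48 [25, 24] -44 [23, 24] -40 [22, 24] -36 [23, 23] -32 [24, 27] -28 [31, 31] -24 [28, 31] -20 [28, 36] -16 [67, 67] -12 [67, 158] -8 [156, 156] -4 [156, 168] 0 [156, 168] 4 [168, 168] 8 [166, 166] 12 [166, 164] 16 [166, 164] 20 [164, 166] 24 [163, 165] 28 [163, 166] 32 [161, 166] 36 [163, 165] 40 [163, 170] 44 [166, 170] 48 [170, 170] 52 [168, 170] 56 [167, 167] 60 [165, 170] 64 [164, 170] 68 [161, 162] 72 [162, 162] 76 [162, 162] 80 [161, 163] 84 [165, 159] 88 [159, 159] 92 [164, 164] 96 [164, 164] 100 [167, 161] 104 [160, 164] 108 [163, 166] 112 [162, 162] 116 [161, 161] 120 [160, 161] 124 [160, 161] 128 [166, 166] 132 [168, 167] 136 [168, 164] 140 [161, 163] 144 [162, 166] 148 [161, 161] 152 [160, 160] 156 [160, 159] 160 [157, 157] 164 [154, 157] 168 [160, 160] 172 [158, 155] 176 [160, 157] 180 [157, 157] 184 [151, 159] 188 [152, 158] 192 [157, 156] 196 [157, 156]
```

The moment climbs linearly from about 0.12 to 0.49 N m, so the stem is hard against its stop, and the pointer has left 20°. I'll back off to the middle of the play and lift out.

Call:
step_arm --increments '[[[0,0,0.03,0,0,0,1],[0,0,0,0,0,0,1],[0,0,-0.16,0,0,0,1],[0,0,-0.16,0,0,0,1],[0,0,-0.16,0,0,0,1]]]'

```text
clock: 15.7
eef_pos: [476.9, 255.5, 320.0]
eef_rot: [3.141, -0.002, 0.588]
wrist_force: [-0.2, -1.8, 6.0]
finger_gap: 16.4
finger_force: 55.0
```

```bash
python3 - <<'E'
from h import *
s=manip.read_state();print(s['eef_rot'],s['moment'],s['wrist_force'])
E
```

```text
[ 3.14111817e+00 -1.73550507e-03  5.87579969e-01] [-0.3286837   0.2175015  -0.00915771] [-0.20249282 -1.81910666  5.95660776]
```

Call:
step_arm --increments '[[[0,0,0,0,0,-0.15,1],[0,0,0,0,0,-0.2,1],[0,0,0,0,0,-0.2,1],[0,0,0,0,0,-0.3,1],[0,0,0,0,0,-0.5,1]]]'

```text
clock: 16.2
eef_pos: [476.6, 255.5, 373.5]
eef_rot: [-3.141, 0.001, 0.581]
wrist_force: [-0.7, -0.3, -1.0]
finger_gap: 16.3
finger_force: 55.0
```

Call:
step_arm --increments '[[[0,0,0,0,0,-0.95,1],[0,0,0,0,0,-0.95,1],[0,0,0,0,0,-0.95,1],[0,0,0,0,0,-0.95,1],[0,0,0,0,0,-0.9,1]]]'

```text
clock: 16.7
eef_pos: [476.1, 255.2, 563.9]
eef_rot: [3.141, -0.001, 0.581]
wrist_force: [0.1, 0.2, -0.8]
finger_gap: 16.4
finger_force: 55.0
```

Call:
step_arm --increments '[[[0,0,0,0,0,0,1],[0,0,0,-0.363,0.918,0,1],[0,0,0,-0.363,0.918,0,1],[0,0,0,-0.363,0.918,0,1],[0,0,0,-0.363,0.918,0,1]]]'

```text
clock: 17.2
eef_pos: [508.9, 99.4, 560.8]
eef_rot: [-3.141, 0.0, 0.582]
wrist_force: [0.9, -0.4, -1.1]
finger_gap: 16.3
finger_force: 55.0
```

Call:
step_arm --increments '[[[0,0,0,-0.363,0.918,0,1],[0,0,0,-0.363,0.918,0,1],[0,0,0,-0.363,0.918,0,1],[0,0,0,-0.363,0.918,0,1],[0,0,0,-0.363,0.918,0,1]]]'

```text
clock: 17.7
eef_pos: [549.3, -94.0, 560.8]
eef_rot: [-3.141, 0.0, 0.581]
wrist_force: [0.6, 0.4, -0.5]
finger_gap: 16.4
finger_force: 55.0
```

Call:
step_arm --increments '[[[0,0,0,-0.363,0.918,0,1],[0,0,0,-0.363,0.918,0,1],[0,0,0,-0.363,0.918,0,1],[0,0,0,-0.363,0.918,0,1],[0,0,0,-0.363,0.918,0,1]]]'

```text
clock: 18.2
eef_pos: [589.8, -287.2, 560.7]
eef_rot: [-3.141, 0.0, 0.581]
wrist_force: [-0.1, 0.1, -1.6]
finger_gap: 16.2
finger_force: 55.0
```

Call:
step_arm --increments '[[[0,0,0,0,0,0,1],[0,0,0,0,0,0,1]]]'

```text
clock: 18.4
eef_pos: [589.9, -286.3, 560.0]
eef_rot: [-3.14, 0.001, 0.581]
wrist_force: [-0.7, 0.3, -1.7]
finger_gap: 16.2
finger_force: 55.0
```

```bash
python3 - <<'E'
from h import *
s=manip.read_state();print(s['eef_pos'],s['eef_rot'])
for n in ('scene','wrist','side'):
    c=grab(n);W=cloud(c).reshape(-1,3)
    if n=='scene': save_f=c['frame'][153:203,181:237];save('ptr2.png',cv2.resize(save_f,None,fx=8,fy=8,interpolation=cv2.INTER_CUBIC))
    x,y=s['eef_pos'][:2]
    q=W[(np.hypot(W[:,0]-x,W[:,1]-y)<25)&(W[:,2]>290)&(W[:,2]<345)];print(n,'shank',len(q),np.median(q,0).round(1))
    p=W[(np.hypot(W[:,0]-590,W[:,1]+285)<32)&(W[:,2]>42)&(W[:,2]<51)]
    if len(p)>8: print(len(p),cv2.minEnclosingCircle(p[:,:2].astype(np.float32)))
E
```

```text
[ 589.8546307  -286.27753092  560.0249883 ] [-3.13997085e+00  5.95742255e-04  5.80647623e-01]
scene shank 148 [ 583.9 -287.6  316.5]
107 ((587.9805908203125, -285.960205078125), 26.702341079711914)
wrist shank 136 [ 592.2 -287.2  291.6]
336 ((592.4202270507812, -283.8822021484375), 25.846330642700195)
side shank 85 [ 588.7 -279.3  311.5]
34 ((591.5489501953125, -283.32672119140625), 25.53531837463379)
```

View pics/ptr2.png

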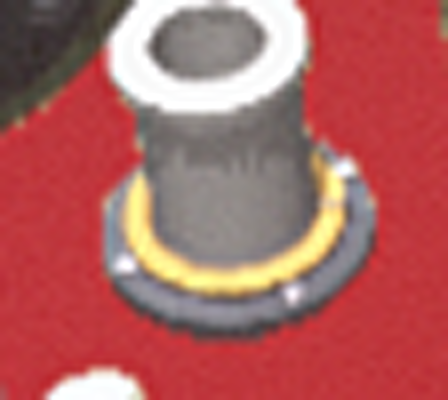

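The scene crop shows the collar's dark notch now at about (333,203). That is the robot's right side, about −45 to −50°, roughly 70° clockwise from where it started, so the stem is locked. Now the key goes into its tube.

Call:
step_arm --increments '[[[0,0,0,0.03,0,1,1],[0,0,0,0,0,1,1],[0,0,0,0,0,1,1],[0,0,0,0,0,1,1],[0,0,0,0,0,0.5,1]]]'

```text
clock: 19.05
eef_pos: [590.5, -283.6, 377.9]
eef_rot: [-3.138, 0.002, 0.584]
wrist_force: [0.9, -0.0, -1.4]
finger_gap: 16.0
finger_force: 55.0
```

Call:
step_arm --increments '[[[0,0,0,0,0,0.15,1],[0,0,0,0,0,0.2,1],[0,0,0,0,0,0.2,1],[0,0,0,0,0,0.2,1],[0,0,0,0,0,0,1]]]'

```text
clock: 19.55
eef_pos: [590.7, -284.9, 350.3]
eef_rot: [-3.141, 0.0, 0.582]
wrist_force: [-1.3, -0.6, -1.3]
finger_gap: 16.3
finger_force: 55.0
```

Call:
step_arm --increments '[[[0,0,0,0,0,0.2,1],[0,0,0,0,0,0.2,1],[0,0,0,0,0,0.2,1],[0,0,0,0,0,0.2,1],[0,0,0,0,0,0,1]]]'

```text
clock: 20.05
eef_pos: [590.7, -284.9, 317.5]
eef_rot: [-3.14, 0.001, 0.582]
wrist_force: [-0.8, 0.8, -1.5]
finger_gap: 16.3
finger_force: 55.0
```

Call:
step_arm --increments '[[[0,0,0,0,0,0.1,1],[0,0,0,0,0,0.06,1],[0,0,0,0,0,0.02,1],[0,0,0,0,0,0,1]]]'

```text
clock: 20.45
eef_pos: [590.8, -285.0, 311.9]
eef_rot: [-3.142, -0.0, 0.582]
wrist_force: [0.3, -0.4, -0.9]
finger_gap: 16.0
finger_force: 55.0
```

Call:
step_arm --increments '[[[0,0,0,0,0,0.04,1],[0,0,0,0,0,0,1],[0,0,0,0,0,0,1]]]'

```text
clock: 20.75
eef_pos: [590.9, -285.0, 310.9]
eef_rot: [3.14, -0.001, 0.583]
wrist_force: [-0.3, 0.4, 4.0]
finger_gap: 16.1
finger_force: 55.0
```

Call:
step_arm --increments '[[[0,0,0,0,0,0,-0.1],[0,0,0,0,0,0,-0.1],[0,0,0,0,0,0,-0.1],[0,0,0,0,0,0,-0.1],[0,0,0,0,0,0,-0.1]]]'

```text
clock: 21.25
eef_pos: [590.8, -285.0, 310.1]
eef_rot: [-3.141, 0.0, 0.582]
wrist_force: [0.6, 0.7, 0.4]
finger_gap: 50.4
finger_force: 0.0
```

Call:
step_arm --increments '[[[0,0,0,0,0,-0.5,-0.1],[0,0,0,0,0,-1,-0.1],[0,0,0,0,0,-1,-0.1],[0,0,0,0,0,-1,-0.1],[0,0,0,0,0,0,-0.1]]]'

```text
clock: 21.75
eef_pos: [590.4, -284.8, 456.6]
eef_rot: [3.133, -0.004, 0.583]
wrist_force: [0.5, 0.2, 0.4]
finger_gap: 51.5
finger_force: 0.0
```

Call:
step_arm --increments '[[[0,0,0,-0.48,-0.715,0,-0.1],[0,0,0,-0.48,-0.715,0,-0.1],[0,0,0,-0.48,-0.715,0,-0.1],[0,0,0,-0.48,-0.715,0,-0.1],[0,0,0,-0.48,-0.715,0,-0.1]]]'

```text
clock: 22.25
eef_pos: [430.6, -217.7, 449.6]
eef_rot: [-3.141, 0.0, 0.582]
wrist_force: [0.8, 0.0, -0.0]
finger_gap: 51.8
finger_force: 0.0
```

Call:
step_arm --increments '[[[0,0,0,0,0,0,-0.1],[0,0,0,0,0,0,-0.1]]]'

```text
clock: 22.45
eef_pos: [431.8, -218.3, 450.4]
eef_rot: [3.141, -0.0, 0.582]
wrist_force: [0.4, -0.5, 0.5]
finger_gap: 51.5
finger_force: 0.0
```

```bash
python3 - <<'E'
from h import *
print(manip.read_state()['eef_pos'])
for n in ('scene','wrist'):
    W=cloud(grab(n)).reshape(-1,3)
    for nm,x,y,r,z0,z1 in [('knob',431,-219,20,36,50),('disc',431,-219,38,7,14),('long',590,-285,45,125,150),('short',572,-211,45,70,92),('spool',388,-284,25,38,50),('bottle',353,-205,25,40,110)]:
        p=W[(np.hypot(W[:,0]-x,W[:,1]-y)<r)&(W[:,2]>z0)&(W[:,2]<z1)]
        if len(p)<8: print(n,nm,len(p));continue
        (cx,cy),R=cv2.minEnclosingCircle(p[:,:2].astype(np.float32));print(n,nm,len(p),np.percentile(p[:,2],95).round(1),round(cx,1),round(cy,1),round(R,1))
E
```

```text
[ 431.7705936  -218.3162333   450.43191463]
scene knob 69 43.8 431.0 -217.5 11.5
scene disc 398 11.6 431.2 -219.0 33.3
scene long 181 140.7 589.9 -285.4 36.8
scene short 132 84.0 570.4 -211.1 34.8
scene spool 183 44.3 385.9 -283.7 18.0
scene bottle 241 89.2 355.0 -204.6 16.0
wrist knob 266 44.0 434.2 -217.2 10.8
wrist disc 1772 12.2 434.6 -216.4 33.7
wrist long 1937 141.8 591.9 -284.2 35.2
wrist short 1084 85.0 573.5 -210.3 34.9
wrist spool 581 45.2 388.8 -282.8 17.7
wrist bottle 591 82.5 358.9 -202.2 16.4
```

Call:
step_arm --increments '[[[0,0,0,0.025,0,1,-0.1],[0,0,0,0,0,1,-0.1],[0,0,0,0,0,1,-0.1],[0,0,0,0,0,1,-0.1],[0,0,0,0,0,0.5,-0.1]]]'

```text
clock: 23.05
eef_pos: [432.8, -217.7, 266.5]
eef_rot: [-3.138, 0.002, 0.583]
wrist_force: [0.3, 0.4, 0.3]
finger_gap: 51.6
finger_force: 0.0
```

Call:
step_arm --increments '[[[0,0,0,0,0,0.5,-0.1],[0,0,0,0,0,0.5,-0.1],[0,0,0,0,0,0.41,-0.1],[0,0,0,0,0,0,-0.1],[0,0,0,0,0,0,-0.1]]]'

```text
clock: 23.55
eef_pos: [433.2, -218.0, 213.2]
eef_rot: [-3.141, 0.0, 0.583]
wrist_force: [0.7, 0.3, -0.5]
finger_gap: 51.6
finger_force: 0.0
```

Call:
step_arm --increments '[[[0,0,0,0,0,0,1],[0,0,0,0,0,0,1],[0,0,0,0,0,0,1],[0,0,0,0,0,0,1],[0,0,0,0,0,0,1]]]' --newtons 25

```text
clock: 24.05
eef_pos: [432.8, -217.9, 214.0]
eef_rot: [3.141, -0.0, 0.582]
wrist_force: [0.3, -0.2, 0.2]
finger_gap: 21.0
finger_force: 25.0
```

Call:
step_arm --increments '[[[0,0,0,0,0,0,1],[0,0,0,0,0,0,1],[0,0,0,0,0,0,1]]]'

```text
clock: 24.35
eef_pos: [432.8, -217.8, 214.0]
eef_rot: [3.141, -0.0, 0.582]
wrist_force: [0.4, -0.8, 1.5]
finger_gap: 21.3
finger_force: 25.0
```

Call:
step_arm --increments '[[[0,0,0,0,0,-0.2,1],[0,0,0,0,0,-0.5,1],[0,0,0,0,0,-0.8,1],[0,0,0,0,0,-1,1],[0,0,0,0,0,-1,1]]]'

```text
clock: 24.85
eef_pos: [432.4, -217.6, 355.6]
eef_rot: [-3.141, 0.0, 0.582]
wrist_force: [0.8, 0.2, -0.6]
finger_gap: 21.0
finger_force: 25.0
```

Call:
step_arm --increments '[[[0,0,0,0,0,-1,1],[0,0,0,0,0,-1,1],[0,0,0,0,0,-0.8,1],[0,0,0,0,0,0,1],[0,0,0,0,0,0,1]]]'

```text
clock: 25.35
eef_pos: [432.5, -217.7, 466.0]
eef_rot: [3.141, -0.0, 0.582]
wrist_force: [0.7, 0.1, -0.9]
finger_gap: 21.0
finger_force: 25.0
```

```bash
python3 - <<'E'
from h import *
s=manip.read_state();x,y,z=s['eef_pos'];print(s['eef_pos'],s['finger_gap'])
for n in ('scene','side','wrist'):
    W=cloud(grab(n)).reshape(-1,3)
    b=z-214
    p=W[(np.hypot(W[:,0]-x,W[:,1]-y)<45)&(W[:,2]>b+3)&(W[:,2]<b+14)]
    if len(p)>8:
        (cx,cy),R=cv2.minEnclosingCircle(p[:,:2].astype(np.float32))
        A=np.c_[p[:,:2]-[x,y],np.ones(len(p))];k=np.linalg.lstsq(A,p[:,2],rcond=None)[0]
        print(n,len(p),round(cx,1),round(cy,1),round(R,1),'plane',k.round(3),'expect',b+11)
E
```

```text
[ 432.52053773 -217.66018731  465.95696106] 21.00888696210282
scene 457 430.9 -218.9 33.0 plane [1.40000e-02 1.20000e-02 2.61203e+02] expect 262.9569610583419
side 153 431.6 -215.5 35.1 plane [ 0.00000e+00 -1.30000e-02  2.61856e+02] expect 262.9569610583419
wrist 4919 433.2 -216.8 33.0 plane [-1.00000e-03 -5.00000e-03  2.61585e+02] expect 262.9569610583419
```

Call:
step_arm --increments '[[[0,0,0,0.619,-0.772,0,1],[0,0,0,0.619,-0.772,0,1],[0,0,0,0.619,-0.772,0,1],[0,0,0,0.619,-0.772,0,1],[0,0,0,0.619,-0.772,0,1]]]'

```text
clock: 26.0
eef_pos: [451.1, -19.2, 464.9]
eef_rot: [-3.14, 0.001, 0.582]
wrist_force: [0.3, -0.1, -0.9]
finger_gap: 21.1
finger_force: 25.0
```

Call:
step_arm --increments '[[[0,0,0,0.619,-0.772,0,1],[0,0,0,0.619,-0.772,0,1],[0,0,0,0.619,-0.772,0,1],[0,0,0,0.619,-0.772,0,1],[0,0,0,0.619,-0.772,0,1]]]'

```text
clock: 26.5
eef_pos: [469.6, 178.0, 464.8]
eef_rot: [-3.141, 0.002, 0.583]
wrist_force: [0.1, -0.6, -1.6]
finger_gap: 21.2
finger_force: 25.0
```

Call:
step_arm --increments '[[[0,0,0,0.619,-0.772,0,1],[0,0,0,0.619,-0.772,0,1],[0,0,0,0,0,0,1],[0,0,0,0,0,0,1],[0,0,0,0,0,0,1]]]'

```text
clock: 27.0
eef_pos: [477.2, 254.3, 465.3]
eef_rot: [-3.142, 0.001, 0.582]
wrist_force: [0.8, -0.5, -0.1]
finger_gap: 20.8
finger_force: 25.0
```

```bash
python3 - <<'E'
from h import *
s=manip.read_state();x,y,z=s['eef_pos'];print(s['eef_pos'])
for n in ('scene','side','wrist'):
    W=cloud(grab(n)).reshape(-1,3)
    for nm,a,c,r in (('cover',z-211,z-200,45),('rim',95,106,45)):
        p=W[(np.hypot(W[:,0]-x,W[:,1]-y)<r)&(W[:,2]>a)&(W[:,2]<c)]
        if len(p)>8: print(n,nm,len(p),cv2.minEnclosingCircle(p[:,:2].astype(np.float32)))
E
```

```text
[477.16052039 254.32893535 465.31624715]
scene cover 250 ((473.98870849609375, 252.65963745117188), 34.32795715332031)
scene rim 215 ((473.91058349609375, 252.66456604003906), 34.85993194580078)
side cover 352 ((475.9565124511719, 255.3854217529297), 34.216365814208984)
side rim 329 ((474.4356994628906, 256.5157775878906), 35.106040954589844)
wrist cover 4906 ((478.1863098144531, 254.79318237304688), 32.99789810180664)
wrist rim 1111 ((477.2612609863281, 255.23043823242188), 33.7823600769043)
```

Call:
step_arm --increments '[[[0,0,0,-0.01,-0.023,1,1],[0,0,0,0,0,1,1],[0,0,0,0,0,0.8,1],[0,0,0,0,0,0.5,1],[0,0,0,0,0,0.2,1]]]'

```text
clock: 27.65
eef_pos: [476.1, 254.9, 324.1]
eef_rot: [-3.141, 0.003, 0.581]
wrist_force: [0.2, 0.0, -0.5]
finger_gap: 21.1
finger_force: 25.0
```

Call:
step_arm --increments '[[[0,0,0,0,0,0.15,1],[0,0,0,0,0,0.1,1],[0,0,0,0,0,0,1]]]'

```text
clock: 27.95
eef_pos: [476.3, 255.5, 316.2]
eef_rot: [3.142, -0.001, 0.582]
wrist_force: [-0.3, -0.1, -0.7]
finger_gap: 21.2
finger_force: 25.0
```

Call:
step_arm --increments '[[[0,0,0,0,0,0.1,1],[0,0,0,0,0,0.05,1],[0,0,0,0,0,0.04,1],[0,0,0,0,0,0,1]]]'

```text
clock: 28.35
eef_pos: [476.3, 255.6, 308.2]
eef_rot: [3.142, -0.0, 0.583]
wrist_force: [0.1, 0.3, -1.2]
finger_gap: 20.6
finger_force: 25.0
```

Call:
step_arm --increments '[[[0,0,0,0,0,0.03,1],[0,0,0,0,0,0,1]]]'

```text
clock: 28.55
eef_pos: [476.3, 255.6, 307.9]
eef_rot: [3.141, -0.001, 0.582]
wrist_force: [-3.1, -3.1, 7.7]
finger_gap: 21.3
finger_force: 25.0
```

Contact came at exactly the seated height, 308 mm. Release and back away.

Call:
step_arm --increments '[[[0,0,0,0,0,0,-0.1],[0,0,0,0,0,0,-0.1],[0,0,0,0,0,0,-0.1],[0,0,0,0,0,0,-0.1],[0,0,0,0,0,0,-0.1]]]'

```text
clock: 29.05
eef_pos: [476.2, 255.6, 307.0]
eef_rot: [-3.142, 0.0, 0.582]
wrist_force: [-0.1, -0.2, -0.1]
finger_gap: 51.1
finger_force: 0.0
```

Call:
step_arm --increments '[[[0,0,0,0,0,-0.4,-0.1],[0,0,0,0,0,-1,-0.1],[0,0,0,0,0,-1,-0.1],[0,0,0,0,0,-1,-0.1],[0,0,0,0,0,0,-0.1]]]'

```text
clock: 29.55
eef_pos: [476.1, 255.6, 448.5]
eef_rot: [3.14, -0.008, 0.583]
wrist_force: [0.0, -0.2, -0.5]
finger_gap: 51.5
finger_force: 0.0
```

```bash
python3 - <<'E'
from h import *
o=[]
for n in ('scene','side','wrist'):
    c=grab(n);W=cloud(c).reshape(-1,3)
    p=W[(np.hypot(W[:,0]-476,W[:,1]-255)<36)&(W[:,2]>95)&(W[:,2]<113)]
    if len(p)>8:
        A=np.c_[p[:,:2]-[476,255],np.ones(len(p))];k=np.linalg.lstsq(A,p[:,2],rcond=None)[0]
        print(n,len(p),cv2.minEnclosingCircle(p[:,:2].astype(np.float32)),k.round(3),np.percentile(p[:,2],95))
    if n!='wrist': save(n+'_end.png',c['frame']);o.append(c['frame'])
v=cv2.resize(o[0][130:350,180:460],None,fx=1.4,fy=1.4);w=cv2.resize(o[1][130:350,180:460],None,fx=1.4,fy=1.4)
save('end.png',np.hstack([v,w]))
E
```

```text
scene 302 ((475.4200439453125, 254.2741241455078), 35.43497085571289) [4.00000e-03 3.20000e-02 1.02584e+02] 105.35458677056589
side 435 ((475.5449523925781, 256.1514892578125), 34.26887130737305) [ 2.30000e-02 -6.10000e-02  1.04553e+02] 107.21768553700379
wrist 3013 ((477.1495056152344, 255.35989379882812), 33.9140625) [-1.70000e-02  7.00000e-03  1.04647e+02] 106.03565206622908
```

View pics/end.png

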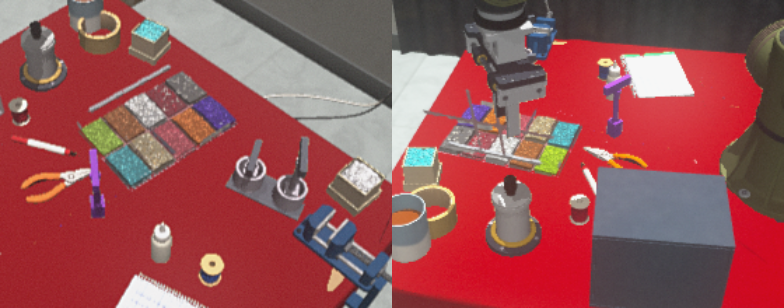

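The final picture shows the cover level on the post at (40,40) left and (511,195) right. Both keys are in their tubes at (250,165) and (292,180), and the bottle (161,243) and spool (210,268) still stand.

```bash
python3 -c "
from cell import workorder
print(workorder.sign_off())"
```

```text
the job is handed in; nothing more can be done
None
```

The job is handed in at about 30 s. The post is locked against its stop, the long key is back in its tube, the cover sits level on the rim, and the short key, bottle and spool were left standing.

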